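# Rock the ballasted tub to pour puppet noses into the tray drier

## Robot

A 7-joint arm with a two-finger parallel gripper is mounted at the origin on the work surface. World frame = base frame: x ahead of the robot, y to its left, z up, the work surface at z = 0. Lengths are in mm, angles in rad, forces in N, time in s.
With the tool pointing down it reaches from about 400 to 900 mm from the base axis. Payload 5.6 kg.
Tool frame: the origin (TCP) lies midway between the tips of the shut fingers; the grasp point (between the pads) lies 19 mm behind it; z points along the fingers, y is the line along which they close (so a half turn about z gives the same grasp; the last joint's range is limited). The gripper opens to 92 mm and grips with 3 to 60 N. Pads are 20 mm wide; open, the fingers measure 128 mm over their backs; the gripper's body (75 mm by 189 mm) begins 69 mm behind the grasp point.
Start: joints at [-1.243, 0.468, -0.012, 1.603, 0.006, 1.071, -0.056], TCP at [235.576, 605.816, 214.592] pointing down, gripper open.
Joint ranges: [-2.53, 2.53], [-0.31, 2.02], [-1.57, 1.55], [0.28, 2.44], [-1.29, 4.43], [0.15, 1.84], [-2.92, 2.92]. Speed limits (rad/s): [2.57, 2.57, 3.14, 3.14, 3.14, 3.14, 3.14].

## Interface

Orientations are given as a unit quaternion [x, y, z, w].
In Python, from plant import get_state, cams, job_done gives the robot as it stands.
- The arm moves only by the shell command python3 -m pendant 'ROWS'. ROWS is JSON, a list of rows, each a list of 7 numbers: the shift along the world's x, y, z in units of 40 mm (1.0 is 40 mm), then the turn, a rotation vector about the world's x, y, z in rad, then the opening, from -1 (shut) to 1 (fully open), so that 0 is half open. A call has 1 to 5 rows; each row is the pose to reach, as a shift and turn from the pose commanded when the call began; what a row does not reach only later rows make up. A row lasts 1/8 s, in which the tool goes at most 62.5 mm and 10.7 degrees, less where a joint would pass 70% of its speed; a pose out of reach is approached as far as the arm can. A call with a gripper value outside its range is refused whole. The fingers move at their own pace and stop on an object; the grip force is fixed at half the most. Time passes only in rows, so rows that repeat a pose let the fingers close. It gives the time, the measured TCP pose, the force, the opening and the grip force at its end, in the units of the state.
- get_state(): the state, without advancing time (a new reading comes with each control period).
- cams.camera(name): name is "scene" or "top"; returns a dict with "pixels" (400x640x3 uint8, red, green, blue), "fx", "fy", "cx", "cy" (pixels), "position" and "attitude" of the camera in the world. Camera axes: x right, y down, z forward; pixel columns grow to the right and rows downward; lengths in mm; the calibration is good to about 2 mm. A picture is of the moment at which its call begins. There is no depth.
- job_done(): hands the job in; it is judged then, once.
The state is a dict: "clock": time; "joint_positions": joint angles; "qd": joint speeds; "tau": joint torques, N m; "eef_pos": TCP position; "tcp_rot": TCP orientation; "force": force on the tool from outside, world axes, zero at the start; "torque": the same for the moment, N m; "width": finger opening in mm; "finger_force": force on a finger pad.
Only numpy, scipy, OpenCV 4.12 (cv2) and the standard library are available. Lean on these libraries where they do the work, as an engineer would, in place of code of your own. Each camera call takes 0.05 s, during which the arm holds its last target. There are 200 camera calls.

## Task

Tip the three painted balls out of the heavy blue tub into the drier's tray by rocking the tub forward on its front bottom edge, without lifting it off its wooden step or toppling it. Then let it gently back down, not dropping it, so it stands upright on the step behind the brass bead as before, and after that turn the drier's knob fully clockwise to its end stop. Leave everything else on the table as it is.

Things in the scene. Friction and masses are not known exactly. Their poses are not given: they have to be found in the camera images.
- drier: fixed tray drier, 461 x 232 mm. Origin on the table surface under the brass bead; x is level and points the way the tub pours, z up. Along x: wooden step under the tub from -190 to 10 mm, 220 mm wide, top at z = 60 mm; black-floored tray from 10 to 260 mm; grey control block from 260 to 360 mm, top at z = 55 mm, knob in its middle at x = 310 mm
- bead (a point): middle of the brass bead across the step (a bar of radius 5 mm, half sunk, so 5 mm proud, 200 mm long, at the height of the step's top); it stops the tub's front bottom edge from sliding forward. Axes as the drier's
- tray_floor (a point): centre of the tray's floor, 8 mm above the table (inside 250 mm along the drier's x, 220 mm across; side walls 6 mm thick, up to 55 mm above the table); axes as the drier's
- tub: loose blue tub with a pouring ramp, 1.1 to 1.5 kg, mostly its dark steel foot (150 x 150 x 30 mm): centre of mass about 30 mm up. Origin: centre of its underside; x the way it pours (within 0.1 rad of the drier's at the start), z up. Rear and side walls 5 mm thick, up to z = 119 mm; inner floor at z = 30 mm, 140 mm square. Empty and below about 65 degrees of tilt it falls back if let go; beyond, it topples
- tub_rear (a point): middle of the outside of the tub's flat upright rear wall (at tub x = -75 mm, 150 mm wide, top 19 mm above this point), 100 mm above the underside. Pushing forward here rocks the tub: 7 to 12 N at first, less as it tips. Axes as the tub's
- tub_toe (a point): middle of the tub's front bottom edge (tub x = 75 mm), on which it rocks. At the start 12 to 22 mm behind the middle of the bead, so 7 to 17 mm short of touching it; it may slide up to the bead when pushed. Axes as the tub's
- tub_lip (a point): middle of the pouring lip, tub x = 157, z = 114 mm: the top of the front wall, a ramp leaning forward at 45 degrees from the foot's front. Tilted past 45 degrees the ramp slopes down and the balls roll out; 50 to 60 degrees pours them all
- knob (a joint): drier's heat knob on a vertical axis: 0 is fully anticlockwise, 2.0 rad the clockwise end stop (from above); starts at 0.55 to 1.55, stays where left, 0.04 N m. Black 60 mm disc with an upright grip bar 57 mm long, 14 mm thick, top 38 mm above the disc's underside; at q the bar lies along the drier's x turned clockwise by q
- knob_grip (a point): on the knob's axis at the height to grip, 92 mm above the table, 7 mm below the top of the bar; axes turn with the knob, x along the bar
- ball_red_center (a point): centre of the red painted wooden ball, 48 mm across, 35 g, lying loose in the tub at the start
- ball_yellow_center (a point): centre of the yellow painted wooden ball, 48 mm across, 35 g, lying loose in the tub at the start
- ball_green_center (a point): centre of the green painted wooden ball, 48 mm across, 35 g, lying loose in the tub at the start
- tube_red: red paint tube standing on its white cap, 175 mm tall, 52 mm wide, loose bystander, origin in the middle of its underside
- tube_yellow: yellow paint tube standing on its white cap, 165 mm tall, 52 mm wide, loose bystander, origin in the middle of its underside
- can: aluminium drinks can, 66 mm across, 115 mm tall, loose bystander, origin in the middle of its underside
- jar: glass jar with green lid, 72 mm across, 85 mm tall, loose bystander, origin in the middle of its underside
- brush: wooden paint brush lying flat, 200 mm long, 20 mm thick, loose bystander, origin in the middle of its underside
- cup: white mug, 80 mm across, 90 mm tall, loose bystander, origin in the middle of its underside
Not all that is in view belongs to the job. There is more than one size of the part that bears ball_red_center; the job needs the smaller.

How it is judged:
By the outcome, as a careful person would: the job done as asked, in the order asked, and still so for the second after the job is handed in, with the robot touching nothing.
It also fails if it takes over 72 s, if anything falls off the work surface, if the arm or the gripper's body presses on something with over 40 N, if the wrist force passes 120 N, or if a joint passes its speed limit or range.

## Working session

There is one attempt and no reset: what is moved stays moved. The work goes in short steps, Python scripts to look and compute and a shell command to move; the robot and the scene stay as the last step left them, time stands still between calls to the robot, and variables do not carry over. Pictures are saved under pics/ and viewed, at most 10 in all, crops included, and the job is handed in when it is done.

```bash
mkdir -p pics
python3 - <<'E'
from plant import get_state,cams
import cv2
s=get_state();print({k:s[k] for k in('clock','eef_pos','tcp_rot','force','width')})
for n in('scene','top'):
    c=cams.camera(n);print(n,[c[k] for k in('fx','fy','cx','cy','position','attitude')])
    cv2.imwrite(f'pics/{n}0.png',c['pixels'][:,:,::-1])
E
```

```text
{'clock': 0.0, 'eef_pos': array([235.34488052, 605.26695755, 213.66579782]), 'tcp_rot': array([ 1.84340027e-01,  9.82862139e-01, -8.70433963e-04, -1.13580942e-04]), 'force': array([-0.27293313,  0.02348083,  1.01692255]), 'width': 91.4185089329446}
scene [426.02271311028585, 426.02271311028585, 314.6995737297431, 208.74282935267868, array([1046.62415823,  759.16469383,  854.11207099]), array([ 0.24987608,  0.86946517, -0.41153481, -0.11059547])]
top [422.4468926402207, 422.4468926402207, 321.9449274928272, 200.67287943030402, array([ 364.01675875,   12.29243875, 1183.66439046]), array([-0.68257859,  0.72242174, -0.08065527,  0.07541901])]
```

View pics/scene0.png

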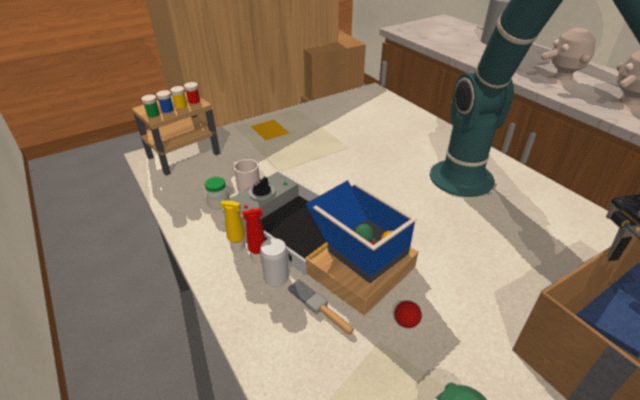

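View pics/top0.png

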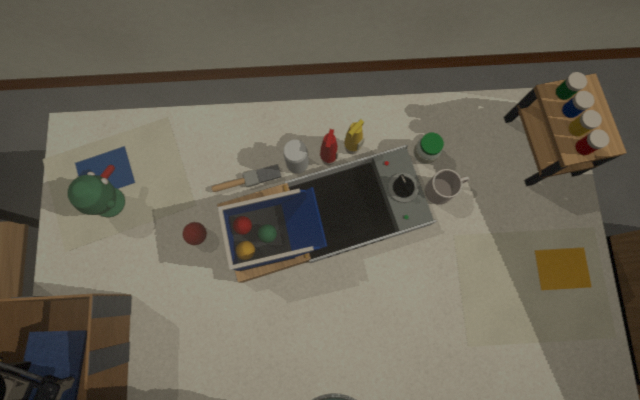

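The pictures show the tub at about (270,228) in the top view, with the red, yellow and green balls inside. The tray lies to its right, and the knob is at (403,186). The larger red ball at (194,233) is a decoy. I'll enlarge both views.

```bash
cat > h.py <<'E'
import numpy as np,cv2
from plant import get_state,cams
from scipy.spatial.transform import Rotation as R
def ray(c,u,v,z):
    d=R.from_quat(c['attitude']).apply([(u-c['cx'])/c['fx'],(v-c['cy'])/c['fy'],1]);p=np.array(c['position'])
    return p+d*(z-p[2])/d[2]
def proj(c,P):
    q=R.from_quat(c['attitude']).inv().apply(np.atleast_2d(P)-c['position'])
    return np.c_[c['fx']*q[:,0]/q[:,2]+c['cx'],c['fy']*q[:,1]/q[:,2]+c['cy']]
def crop(c,u0,v0,w,h,s,name):
    im=c['pixels'][v0:v0+h,u0:u0+w,::-1]
    cv2.imwrite(name,cv2.resize(im,None,fx=s,fy=s,interpolation=cv2.INTER_CUBIC))
E
python3 - <<'E'
from h import *
c=cams.camera('top');crop(c,205,140,240,145,3.3,'pics/t1.png')
c=cams.camera('scene');crop(c,215,160,210,150,3.8,'pics/s1.png')
E
```

```text
(no output)
```

View pics/t1.png

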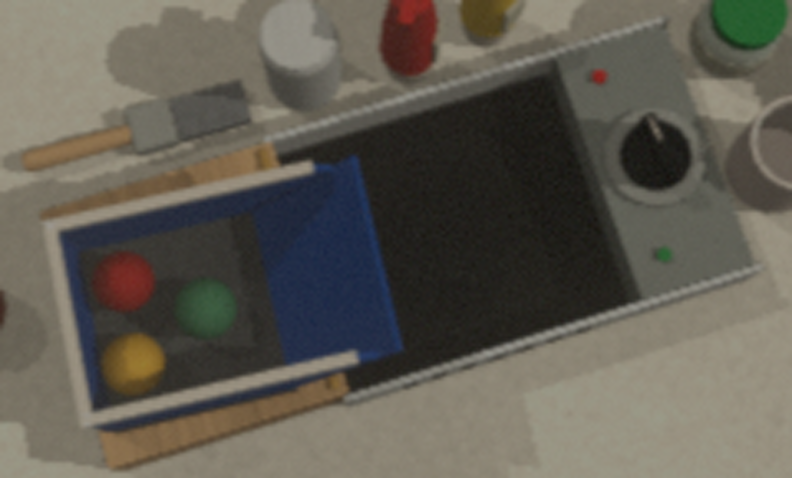

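View pics/s1.png

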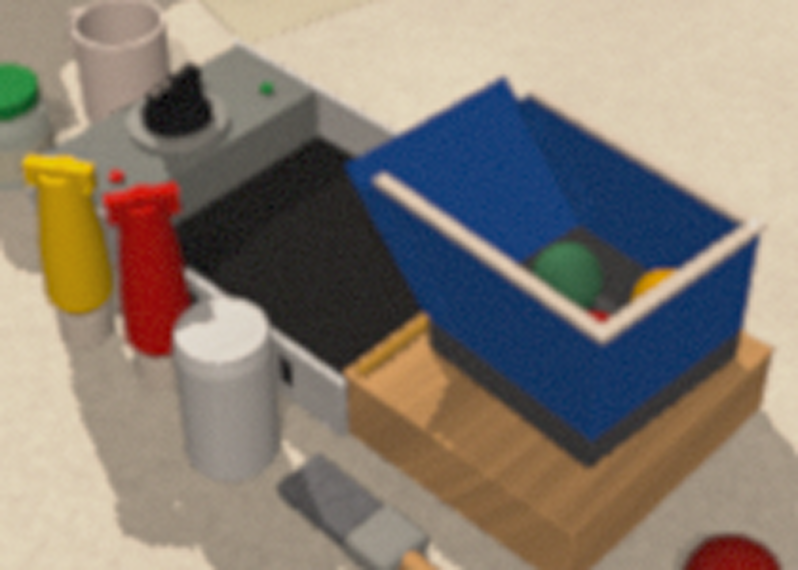

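Run:
```python
from h import *
c=cams.camera('top')
f=lambda u,v,z:ray(c,205+u/3.3,140+v/3.3,z)[:2].round(1)
for n,u,v,z in [('stepRL',42,213,60),('stepRR',110,467,60),('stepFL',275,145,60),('stepFR',347,378,60),('blkL',663,20,55),('blkR',758,266,55),('blkFL',556,65,55),('blkFR',638,300,55),
 ('knobring',655,157,57),('rimRL',45,222,179),('rimRR',87,425,179),('lipL',355,158,174),('lipR',402,348,174),('red',124,281,114),('jar',748,15,85),('mugNear',733,170,90)]:
    print(n,f(u,v,z))
# enhanced knob crop
im=c['pixels'][165:210,380:430,::-1].astype(float)
a=cv2.resize(np.clip(im*3,0,255).astype('uint8'),None,fx=8,fy=8,interpolation=cv2.INTER_CUBIC)
s=cams.camera('scene');im=s['pixels'][165:210,240:290,::-1].astype(float)
b=cv2.resize(np.clip(im*3,0,255).astype('uint8'),None,fx=8,fy=8,interpolation=cv2.INTER_CUBIC)
cv2.imwrite('pics/k1.png',np.hstack([a,b]))
```

```text
stepRL [621.6 280.3]
stepRR [412.5 227.1]
stepFL [668.7  86.3]
stepFR [472.   36.2]
blkL [ 761.7 -248.9]
blkR [ 544.9 -305.4]
blkFL [ 726.7 -154.2]
blkFR [ 522.4 -204.3]
knobring [ 641.2 -229.6]
rimRL [587.4 249.7]
rimRR [437.7 220.3]
lipL [624.3  19.5]
lipR [480.4  -7.2]
red [551.5 204. ]
jar [ 751.6 -313.1]
mugNear [ 618.7 -284.4]
```

View pics/k1.png

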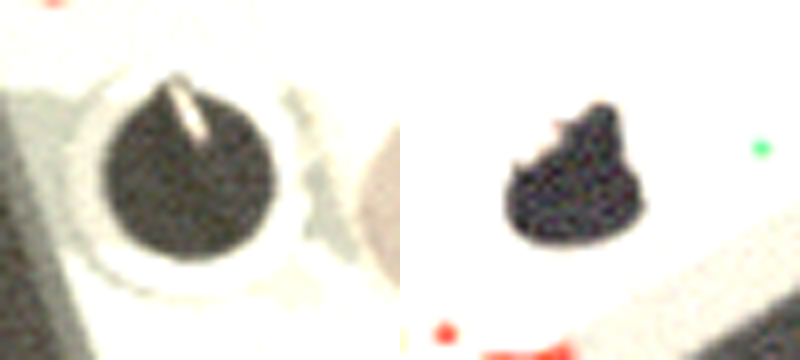

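Enlarged, the geometry agrees with the sizes given:
- **Drier:** its x axis points along (0.249, -0.969), and the bead is at about (564, 70). The knob is at about (641, -230).
- **Tub:** its yaw is about -79.5°, and the rear of its rim is centred at (512, 235). The toe is about 23 mm behind the bead.
- **Knob:** its bar is hard to see, with a highlight at about (403,178) in the top view, so I'll look at it again later.

Now I'll move the gripper behind the tub.

```bash
python3 -m pendant '[[0,0,1,0,0,0,0],[0.8,-1,2,0,0,-0.15,0],[2,-2.3,2,0,0,-0.3,0],[3,-3.6,2,0,0,-0.45,0],[4,-4.8,2,0,0,-0.6,0]]'; python3 -m pendant '[[0.9,-1.1,0,0,0,-0.17,0],[1.8,-2.3,0,0,0,-0.349,0],[2.6,-3.5,0,0,0,-0.349,0],[2.6,-3.5,0,0,0,-0.349,0]]'
```

```text
clock: 0.92
eef_pos: [388.1, 422.4, 294.9]
tcp_rot: [0.469, 0.883, 0.0, 0.0]
force: [0.1, 0.2, 0.5]
width: 46.6
finger_force: 0.0
clock: 1.42
eef_pos: [494.0, 278.9, 295.0]
tcp_rot: [0.617, 0.787, -0.0, 0.001]
force: [0.1, 1.1, -0.2]
width: 46.0
finger_force: 0.0
```

```bash
python3 -m pendant '[[0,0,-1.2,0,0,0.01,0],[0,0,-2.4,0,0,0.01,0],[0,0,-3.36,0,0,0.01,0],[0,0,-3.36,0,0,0.01,0]]'
python3 - <<'E'
from h import *
dx=np.array([.2487,-.9686]);dy=np.array([.9686,.2487]);O=np.array([564.3,69.7])
s=get_state();p=s['eef_pos'];print(s['clock'],p,dx@(p[:2]-O),dy@(p[:2]-O))
c=cams.camera('scene');crop(c,230,150,240,170,3,'pics/s2.png')
E
```

```text
clock: 1.92
eef_pos: [488.5, 284.1, 157.6]
tcp_rot: [0.608, 0.794, -0.003, -0.001]
force: [0.1, -0.3, 1.1]
width: 46.1
finger_force: 0.0
1.925 [488.54463914 284.08044637 157.56441578] -226.48925860256736 -20.06022551201988
```

View pics/s2.png

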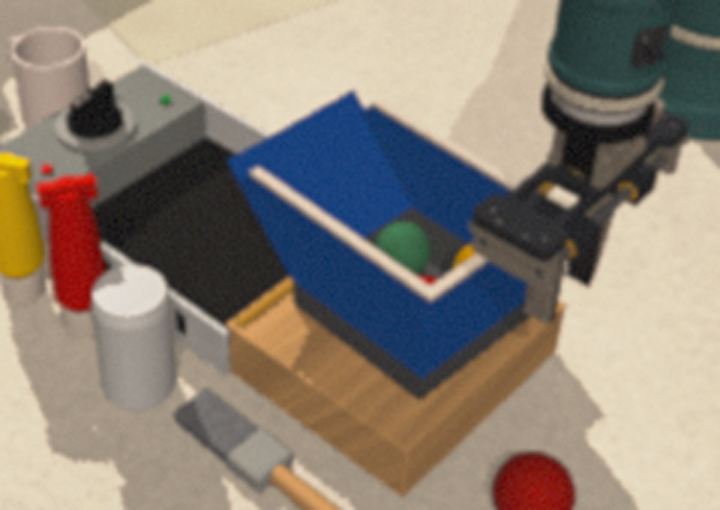

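The gripper stands just behind the rear wall, with its fingertips at about rim-minus-20 mm and clear of the balls. I'll close in and push slowly.

```bash
python3 -m pendant '[[0.18,-0.35,0.06,0,0,0,0],[0.36,-0.71,0.06,0,0,0,0],[0.36,-0.71,0.06,0,0,0,0]]'; python3 -m pendant '[[0.025,-0.1,0,0,0,0,0],[0.05,-0.2,0,0,0,0,0],[0.075,-0.3,0,0,0,0,0],[0.1,-0.4,0,0,0,0,0],[0.1,-0.4,0,0,0,0,0]]'
python3 - <<'E'
from h import *
open('h.py','a').write('''
dx=np.array([.2487,-.9686]);dy=np.array([.9686,.2487]);O=np.array([564.3,69.7])
def d():
    s=get_state();p=s['eef_pos'];print(s['clock'],'drier',(dx@(p[:2]-O)).round(1),(dy@(p[:2]-O)).round(1),p[2].round(1),'F',(dx@s['force'][:2]).round(1),s['force'].round(1))
''')
from importlib import reload
import h;reload(h);h.d()
E
```

```text
clock: 2.35
eef_pos: [507.2, 253.6, 163.9]
tcp_rot: [0.611, 0.792, 0.001, 0.001]
force: [-0.7, -0.1, -0.0]
width: 46.0
finger_force: 0.0
clock: 2.98
eef_pos: [508.0, 242.4, 162.6]
tcp_rot: [0.609, 0.793, 0.001, -0.002]
force: [-3.3, 5.5, 0.9]
width: 45.9
finger_force: 3.0
2.975 drier -181.2 -11.5 162.6 F -6.1 [-3.3  5.5  0.9]
```

```bash
python3 -m pendant '[[0.02,-0.075,0,0,0,0,0],[0.04,-0.15,0,0,0,0,0],[0.06,-0.225,0,0,0,0,0],[0.08,-0.3,0,0,0,0,0],[0.08,-0.3,0,0,0,0,0]]'; python3 -c 'import h;h.d()';  python3 -m pendant '[[0.02,-0.05,0,0,0,0,0],[0.03,-0.1,0,0,0,0,0],[0.04,-0.15,0,0,0,0,0],[0.04,-0.15,0,0,0,0,0]]'
python3 - <<'E'
from h import *
d()
c=cams.camera('scene');crop(c,230,150,240,170,3,'pics/s3.png')
E
```

```text
clock: 3.6
eef_pos: [510.7, 231.2, 162.6]
tcp_rot: [0.608, 0.794, 0.001, -0.002]
force: [-5.2, 7.2, 1.3]
width: 46.0
finger_force: 3.9
3.6 drier -169.8 -11.8 162.6 F -8.3 [-5.2  7.2  1.3]
clock: 4.1
eef_pos: [509.5, 229.0, 162.8]
tcp_rot: [0.608, 0.794, 0.001, -0.005]
force: [-11.1, 13.5, 5.7]
width: 46.2
finger_force: 8.1
4.1 drier -168.0 -13.5 162.8 F -15.9 [-11.1  13.5   5.7]
```

View pics/s3.png

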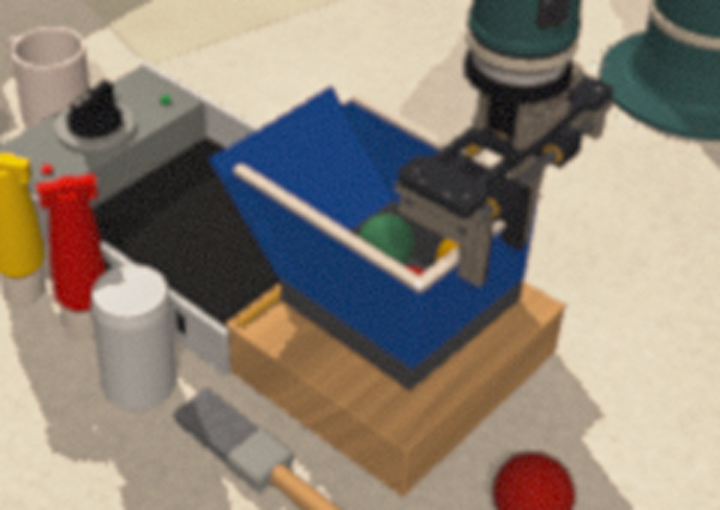

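The tub has slid up to the bead and squared with it, still upright, with the balls inside. Next I rock it along the arc.

```bash
python3 -m pendant '[[0.022,-0.087,0.13,0,0,0,0],[0.045,-0.177,0.257,0,0,0,0],[0.07,-0.274,0.38,0,0,0,0],[0.096,-0.373,0.5,0,0,0,0],[0.122,-0.475,0.615,0,0,0,0]]'
python3 - <<'E'
from h import *
d()
c=cams.camera('scene');crop(c,230,130,240,170,3,'pics/s4.png')
E
```

```text
clock: 4.78
eef_pos: [514.3, 208.3, 187.1]
tcp_rot: [0.608, 0.794, -0.0, -0.005]
force: [-10.6, 10.2, 4.6]
width: 45.9
finger_force: 6.6
4.775 drier -146.7 -14.0 187.1 F -12.6 [-10.6  10.2   4.6]
```

View pics/s4.png

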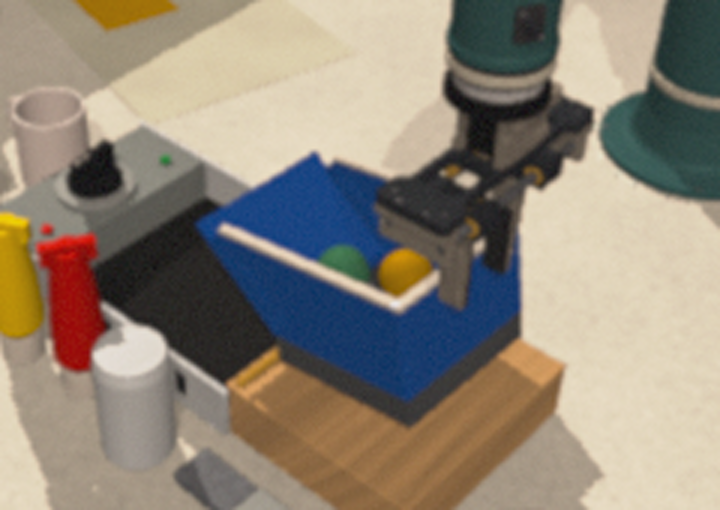

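It is tipped about 10°, with the toe against the bead. I'll continue to about 40°.

```bash
python3 -m pendant '[[0.028,-0.109,0.11,0,0,0,0],[0.057,-0.22,0.22,0,0,0,0],[0.086,-0.334,0.323,0,0,0,0],[0.116,-0.453,0.423,0,0,0,0],[0.147,-0.574,0.518,0,0,0,0]]'|grep force:; python3 -c 'import h;h.d()'; python3 -m pendant '[[0.032,-0.124,0.09,0,0,0,0],[0.064,-0.249,0.178,0,0,0,0],[0.098,-0.38,0.26,0,0,0,0],[0.132,-0.513,0.338,0,0,0,0],[0.167,-0.649,0.408,0,0,0,0]]'|grep force:;  python3 - <<'E'
from h import *
d()
c=cams.camera('scene');crop(c,230,110,240,190,3,'pics/s5.png')
E
```

```text
force: [-8.9, 7.8, 6.0]
finger_force: 5.6
5.45 drier -121.5 -13.7 207.9 F -9.7 [-8.9  7.8  6. ]
force: [-8.1, 4.6, 6.1]
finger_force: 4.1
6.075 drier -92.8 -13.0 224.2 F -6.5 [-8.1  4.6  6.1]
```

View pics/s5.png

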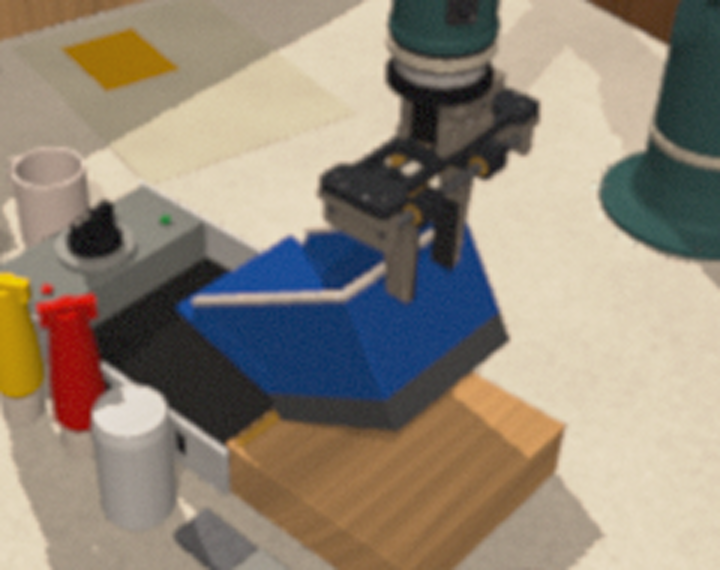

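Tilt is about 30° and steady. Continuing to 40°, then slowly past 50°.

```bash
python3 -m pendant '[[0.035,-0.138,0.065,0,0,0,0],[0.072,-0.279,0.128,0,0,0,0],[0.108,-0.421,0.185,0,0,0,0],[0.145,-0.564,0.238,0,0,0,0],[0.182,-0.71,0.285,0,0,0,0]]'|grep force:; python3 -c 'import h;h.d()'; python3 -m pendant '[[0.038,-0.148,0.038,0,0,0,0],[0.077,-0.298,0.075,0,0,0,0],[0.115,-0.448,0.105,0,0,0,0],[0.153,-0.597,0.13,0,0,0,0],[0.191,-0.746,0.155,0,0,0,0]]'|grep force:
python3 - <<'E'
from h import *
d()
c=cams.camera('scene');crop(c,230,110,240,190,3,'pics/s6.png')
E
```

```text
force: [-4.3, 1.8, 3.1]
finger_force: 2.1
6.75 drier -61.9 -12.0 235.5 F -2.8 [-4.3  1.8  3.1]
force: [-1.2, 0.7, 1.0]
finger_force: 0.7
7.375 drier -28.6 -10.2 241.9 F -1.0 [-1.2  0.7  1. ]
```

View pics/s6.png

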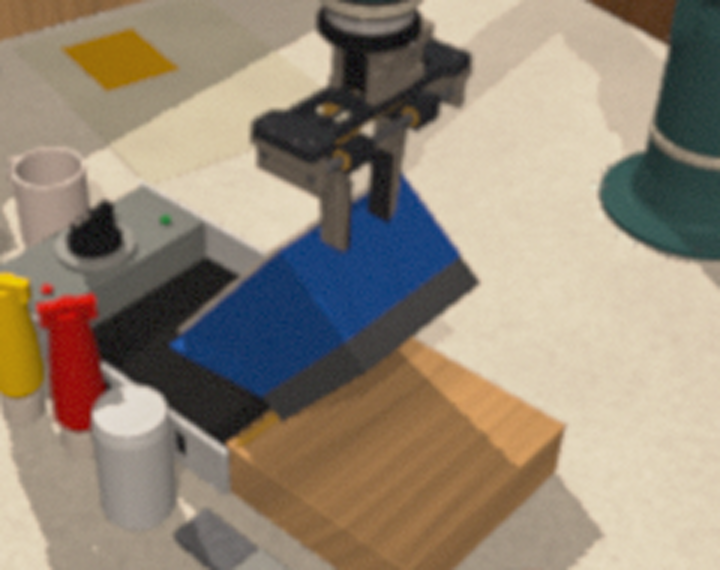

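Tilt is about 50°. I'll go a little further and wait for the balls. My picture allowance is used up, so from here I check by image code.

```bash
python3 -m pendant '[[0.02,-0.08,0.01,0,0,0,0],[0.04,-0.16,0.02,0,0,0,0],[0.06,-0.22,0.02,0,0,0,0],[0.06,-0.22,0.02,0,0,0,0],[0.06,-0.22,0.02,0,0,0,0]]'|grep force:; python3 -m pendant '[[0,0,0,0,0,0,0],[0,0,0,0,0,0,0],[0,0,0,0,0,0,0],[0,0,0,0,0,0,0]]'|grep force:
cat >> h.py <<'E'
def balls():
    for n,z in(('top',32),('scene',32)):
        c=cams.camera(n);H=cv2.cvtColor(c['pixels'],cv2.COLOR_RGB2HSV)
        for nm,lo,hi in(('red',(0,140,50),(8,255,255)),('yel',(14,140,80),(30,255,255)),('grn',(60,70,30),(90,255,255)),('blue',(105,120,20),(130,255,255))):
            m=cv2.inRange(H,lo,hi);N,_,st,ce=cv2.connectedComponentsWithStats(m)
            for i in range(1,N):
                p=ray(c,*ce[i],z)[:2]-O;q=(dx@p,dy@p)
                if st[i,4]>15 and -200<q[0]<370 and -150<q[1]<150: print(n,nm,st[i,4],'bbox',st[i,:4],'px',ce[i].round(1),'drier@32',np.round(q,0))
E
python3 -c 'import h;h.d();h.balls()'
```

```text
force: [-0.1, 1.9, 1.1]
finger_force: 1.0
force: [0.8, 2.2, 0.5]
finger_force: 1.0
8.55 drier -20.3 -10.5 242.7 F -1.9 [0.8 2.2 0.5]
top red 202 bbox [359 165  17  17] px [367.3 172.6] drier@32 [233.  77.]
top yel 213 bbox [375 209  17  16] px [383.3 216.5] drier@32 [234. -56.]
top grn 2534 bbox [256 181  45 120] px [280.  233.7] drier@32 [-52. -15.]
top grn 185 bbox [370 193  16  16] px [377.6 200.2] drier@32 [234.  -8.]
top blue 2183 bbox [296 187  57  52] px [321.4 213. ] drier@32 [73.  5.]
top blue 77 bbox [302 244  22   8] px [310.6 247.3] drier@32 [ 17. -76.]
scene red 757 bbox [242 208  26  46] px [254.7 228.2] drier@32 [216. 110.]
scene yel 181 bbox [285 192  15  16] px [292. 199.] drier@32 [235. -57.]
scene yel 676 bbox [221 200  24  43] px [232.9 220.9] drier@32 [287. 133.]
scene yel 28 bbox [381 235   8  11] px [383.6 240.1] drier@32 [ -84. -103.]
scene yel 40 bbox [399 245  18  12] px [408.6 250.2] drier@32 [-157. -117.]
scene yel 89 bbox [307 247  16  14] px [314.9 253.6] drier@32 [18. 65.]
scene yel 36 bbox [391 246  12  17] px [395.7 255.2] drier@32 [-143.  -78.]
scene yel 30 bbox [397 248   9  12] px [401.3 253.6] drier@32 [-150.  -93.]
scene grn 186 bbox [273 199  16  16] px [280.2 207. ] drier@32 [233.  -5.]
scene blue 2906 bbox [287 168  94  74] px [334.  207.4] drier@32 [ 112. -116.]
```

All three balls lie in the tray against the block, at drier (233,77), (234,-8) and (234,-56). Lowering now along the same arc.

```bash
python3 -m pendant '[[-0.02,0.075,-0.007,0,0,0,0],[-0.04,0.15,-0.014,0,0,0,0],[-0.06,0.22,-0.02,0,0,0,0]]'|grep force:; python3 -m pendant '[[-0.038,0.149,-0.025,0,0,0,0],[-0.076,0.298,-0.05,0,0,0,0],[-0.114,0.448,-0.08,0,0,0,0],[-0.153,0.598,-0.117,0,0,0,0],[-0.191,0.746,-0.155,0,0,0,0]]'|grep force:; python3 -c 'import h;h.d()'; python3 -m pendant '[[-0.037,0.146,-0.047,0,0,0,0],[-0.074,0.289,-0.1,0,0,0,0],[-0.11,0.431,-0.157,0,0,0,0],[-0.147,0.572,-0.22,0,0,0,0],[-0.182,0.71,-0.285,0,0,0,0]]'|grep force:; python3 -c 'import h;h.d()'
```

```text
force: [-0.2, 1.3, 1.3]
finger_force: 1.5
force: [-2.7, 4.5, 7.4]
finger_force: 4.3
9.65 drier -62.0 -10.4 236.5 F -5.0 [-2.7  4.5  7.4]
force: [-4.9, 6.8, 10.6]
finger_force: 6.2
10.275 drier -93.4 -10.4 225.5 F -7.8 [-4.9  6.8 10.6]
```

```bash
python3 -m pendant '[[-0.035,0.136,-0.07,0,0,0,0],[-0.069,0.269,-0.148,0,0,0,0],[-0.103,0.4,-0.23,0,0,0,0],[-0.135,0.525,-0.318,0,0,0,0],[-0.167,0.649,-0.408,0,0,0,0]]'|grep force:; python3 -c 'import h;h.d()'; python3 -m pendant '[[-0.031,0.121,-0.095,0,0,0,0],[-0.061,0.24,-0.195,0,0,0,0],[-0.09,0.354,-0.298,0,0,0,0],[-0.119,0.465,-0.408,0,0,0,0],[-0.147,0.574,-0.518,0,0,0,0]]'|grep force:; python3 -c 'import h;h.d()'; python3 -m pendant '[[-0.013,0.051,-0.055,0,0,0,0],[-0.026,0.102,-0.115,0,0,0,0],[-0.04,0.15,-0.175,0,0,0,0],[-0.052,0.201,-0.235,0,0,0,0],[-0.064,0.25,-0.298,0,0,0,0]]'|grep force:; python3 -c 'import h;h.d()'
```

```text
force: [-5.4, 11.1, 9.4]
finger_force: 7.4
10.9 drier -122.2 -10.4 209.2 F -12.1 [-5.4 11.1  9.4]
force: [-3.6, 9.7, 4.8]
finger_force: 5.7
11.525 drier -145.4 -10.5 187.6 F -10.3 [-3.6  9.7  4.8]
force: [-4.3, 11.4, 4.0]
finger_force: 6.3
12.15 drier -156.3 -10.5 175.7 F -12.1 [-4.3 11.4  4. ]
```

```bash
python3 -m pendant '[[-0.011,0.044,-0.063,0,0,0,0],[-0.022,0.088,-0.128,0,0,0,0],[-0.033,0.13,-0.19,0,0,0,0],[-0.044,0.17,-0.255,0,0,0,0],[-0.055,0.21,-0.32,0,0,0,0]]'|grep force:; python3 -c 'import h;h.d()'; python3 -m pendant '[[-0.006,0.025,-0.01,0,0,0,0],[-0.012,0.05,-0.01,0,0,0,0],[-0.018,0.075,-0.01,0,0,0,0],[-0.025,0.1,-0.01,0,0,0,0],[-0.031,0.125,-0.01,0,0,0,0]]'|grep force:; python3 -c 'import h;h.d()'; python3 -m pendant '[[-0.01,0.04,0,0,0,0,0],[-0.02,0.08,0,0,0,0,0],[-0.03,0.12,0,0,0,0,0],[-0.05,0.2,0,0,0,0,0],[-0.075,0.3,0,0,0,0,0]]'|grep force:; python3 -c 'import h;h.d()'
```

```text
force: [-3.6, 10.6, 7.5]
finger_force: 5.3
12.775 drier -166.0 -10.5 163.2 F -11.1 [-3.6 10.6  7.5]
force: [-1.0, 4.3, 3.5]
finger_force: 2.2
13.4 drier -166.2 -10.4 162.4 F -4.4 [-1.   4.3  3.5]
force: [0.7, -0.2, -0.1]
finger_force: 0.0
14.025 drier -176.4 -10.6 161.9 F 0.3 [ 0.7 -0.2 -0.1]
```

The tub is down on the step and the fingers have come free. Backing off upwards, then I'll check the tub and measure the knob angle numerically.

```bash
python3 -m pendant '[[-0.2,0.7,0,0,0,0,-0.13],[-0.2,0.7,1.2,0,0,0,-0.13],[-0.2,0.7,2.4,0,0,0,-0.13],[-0.2,0.7,3,0,0,0,-0.13],[-0.2,0.7,3,0,0,0,-0.13]]'
python3 - <<'E'
from h import *
d();balls();print(get_state()['joint_positions'].round(2))
c=cams.camera('top');K=np.array([641.4,-230.6])
dr=lambda p:np.round([dx@(p[:2]-K),dy@(p[:2]-K)],1)
g=c['pixels'].mean(2)
print(g[172:199,392:416].astype(int))
for u,v in [(401.9,175.6),(405.6,181.9),(401.9,174.6)]: print(dr(ray(c,u,v,99)))
D3=lambda p:np.r_[K+dx*p[0]+dy*p[1],p[2]]
for q in(.6,.9,1.2,1.5): # predicted bar-top ends
    print(q,[proj(c,D3((s*28.5*np.cos(q),-s*28.5*np.sin(q),99))).round(1)[0] for s in(1,-1)])
print('disc c',proj(c,D3((0,0,66))),proj(c,D3((0,0,99))))
E
```

```text
clock: 14.65
eef_pos: [503.1, 266.6, 283.9]
tcp_rot: [0.609, 0.793, 0.002, 0.001]
force: [-1.3, -0.0, 0.4]
width: 40.2
finger_force: 0.0
14.65 drier -206.0 -10.3 283.9 F -0.3 [-1.3 -0.   0.4]
top red 199 bbox [359 165  16  16] px [367.1 172.3] drier@32 [233.  78.]
top yel 219 bbox [375 209  17  16] px [383.2 216.5] drier@32 [234. -56.]
top grn 179 bbox [370 193  16  16] px [377.8 200.2] drier@32 [235.  -8.]
top blue 1684 bbox [288 182  46  62] px [310.7 216.9] drier@32 [42.  4.]
scene red 756 bbox [242 208  26  46] px [254.6 228.3] drier@32 [216. 111.]
scene yel 182 bbox [285 192  15  16] px [292.  199.2] drier@32 [235. -57.]
scene yel 677 bbox [221 201  24  42] px [233.  220.9] drier@32 [287. 133.]
scene yel 99 bbox [308 245  16  16] px [315.3 253.1] drier@32 [19. 63.]
scene yel 33 bbox [313 259  10   9] px [318.  262.4] drier@32 [-10.  83.]
scene grn 181 bbox [274 199  15  16] px [280.3 206.9] drier@32 [233.  -6.]
scene blue 4556 bbox [299 180 108  92] px [353.1 223.4] drier@32 [ 22. -99.]
[-0.82  0.27  0.33  1.75 -0.09  1.14 -0.2 ]
[[102 101 101  99 100 102 103 103 103 104 107 104
[... 2285 characters left out ...]
93  86  76  56  40  32  32  30  28  33  32  27  33  30  34  41
   67  91 102 107 105 107]
 [100 111 113 111  99  86  76  57  44  36  35  39  36  40  38  44  60  84
   97 103 106 107 105 103]
 [ 89 105 116 117 114 113 108 105  93  72  61  59  63  61  71  86  95 102
  104 106 106 106 107 101]
 [ 79  87 104 114 115 117 117 116 111 107 105 102  99  99  99 106 108 105
  106 105 105 104 100  95]]
[-5.  24.6]
[-1.6  5.2]
[-4.  27.2]
0.6 [array([417.3, 186.5]), array([396.4, 180.6])]
0.9 [array([416. , 189.3]), array([397.7, 177.8])]
1.2 [array([414. , 191.7]), array([399.8, 175.5])]
1.5 [array([411.3, 193.2]), array([402.4, 174. ])]
disc c [[404.45047803 186.67086786]] [[406.83148887 183.54268241]]
```

The balls have stayed in the tray. The knob marker gives q ≈ 1.41. Moving over the knob and turning the tool to match.

```bash
python3 -m pendant '[[0.4,-1.25,0,0,0,-0.15,-0.13],[0.75,-2.6,0,0,0,-0.3,-0.13],[1.1,-4,0,0,0,-0.45,-0.13],[1.5,-5.4,0,0,0,-0.6,-0.13],[1.9,-6.8,0,0,0,-0.75,-0.13]]'|grep eef; python3 -m pendant '[[0.4,-1.4,0,0,0,-0.17,-0.13],[0.8,-2.8,0,0,0,-0.34,-0.13],[1.2,-4.2,0,0,0,-0.51,-0.13],[1.56,-5.6,-0.5,0,0,-0.67,-0.13],[1.56,-5.63,-1,0,0,-0.67,-0.13]]'; python3 -m pendant '[[0,0,0,0,0,0,-0.13],[0,0,0,0,0,0,-0.13]]'
python3 - <<'E'
from h import *
s=get_state();r=R.from_quat(s['tcp_rot']).as_matrix()
yt=r[:,1];print('y drier angle',np.degrees(np.arctan2(dy@yt[:2],dx@yt[:2])),'want',90-np.degrees(1.41),'z',r[:,2].round(3),'err',([641.4,-230.6]-s['eef_pos'][:2])/40,s['joint_positions'].round(2))
E
```

```text
eef_pos: [577.7, -7.6, 280.6]
clock: 16.05
eef_pos: [638.6, -237.1, 239.3]
tcp_rot: [0.98, 0.2, -0.002, 0.002]
force: [0.2, 0.4, -0.8]
width: 40.1
finger_force: 0.0
clock: 16.3
eef_pos: [641.0, -229.2, 241.9]
tcp_rot: [0.979, 0.206, -0.0, -0.001]
force: [1.1, 0.6, -0.4]
width: 40.0
finger_force: 0.0
y drier angle 9.35370017630835 want 9.212950886553926 z [-0.     0.001 -1.   ] err [ 0.01078107 -0.03592673] [-0.2   0.57  0.74  1.53 -0.4   1.2  -0.54]
```

```bash
python3 -m pendant '[[0.01,-0.03,-1,0,0,0,-0.13],[0.01,-0.03,-2,0,0,0,-0.13],[0.01,-0.03,-3,0,0,0,-0.13],[0.01,-0.03,-3.3,0,0,0,-0.13],[0.01,-0.03,-3.3,0,0,0,-0.13]]'; python3 -m pendant '[[0,0,-0.25,0,0,0,-0.13],[0,0,-0.5,0,0,0,-0.13],[0,0,-0.75,0,0,0,-0.13],[0,0,-0.87,0,0,0,-0.13],[0,0,-0.87,0,0,0,-0.13]]'
```

```text
clock: 16.92
eef_pos: [641.6, -231.6, 110.8]
tcp_rot: [0.979, 0.205, 0.0, 0.0]
force: [0.2, 0.3, 0.0]
width: 40.1
finger_force: 0.0
clock: 17.55
eef_pos: [640.7, -232.3, 74.7]
tcp_rot: [0.979, 0.204, -0.0, -0.0]
force: [-0.3, -0.1, 0.3]
width: 40.1
finger_force: 0.0
```

Now I close on the bar and turn it clockwise.

```bash
python3 -m pendant '[[0,0,0,0,0,0,-0.9],[0,0,0,0,0,0,-0.9],[0,0,0,0,0,0,-0.9],[0,0,0,0,0,0,-0.9],[0,0,0,0,0,0,-0.9]]'; python3 -m pendant '[[0,0,0,0,0,-0.12,-0.9],[0,0,0,0,0,-0.24,-0.9],[0,0,0,0,0,-0.36,-0.9],[0,0,0,0,0,-0.48,-0.9],[0,0,0,0,0,-0.48,-0.9]]'
python3 - <<'E'
from h import *
s=get_state();yt=R.from_quat(s['tcp_rot']).as_matrix()[:,1];print('q',np.pi/2-np.arctan2(dy@yt[:2],dx@yt[:2]),s['torque'])
E
```

```text
clock: 18.18
eef_pos: [640.4, -230.5, 75.5]
tcp_rot: [0.979, 0.205, -0.001, -0.002]
force: [-3.8, 4.1, 4.1]
width: 13.9
finger_force: 30.0
clock: 18.8
eef_pos: [640.2, -229.6, 75.5]
tcp_rot: [0.999, -0.034, -0.001, -0.002]
force: [-5.0, 5.9, 5.2]
width: 13.9
finger_force: 30.0
q 1.889948221654992 [1.28486606 1.16012189 0.01578718]
```

```bash
cat > q.py <<'E'
from h import *
s=get_state();yt=R.from_quat(s['tcp_rot']).as_matrix()[:,1];print('q',np.pi/2-np.arctan2(dy@yt[:2],dx@yt[:2]),s['torque'])
E
for i in 1 2; do :; done
python3 -m pendant '[[0,0,0,0,0,-0.04,-0.9],[0,0,0,0,0,-0.08,-0.9],[0,0,0,0,0,-0.08,-0.9]]'|grep force; python3 q.py; python3 -m pendant '[[0,0,0,0,0,-0.04,-0.9],[0,0,0,0,0,-0.08,-0.9],[0,0,0,0,0,-0.08,-0.9]]'|grep force; python3 q.py;  python3 -m pendant '[[0,0,0,0,0,-0.04,-0.9],[0,0,0,0,0,-0.06,-0.9],[0,0,0,0,0,-0.06,-0.9]]'|grep force; python3 q.py
```

```text
force: [-4.0, 6.7, 6.6]
finger_force: 30.0
q 1.9692880643548052 [ 1.32551342  1.10285111 -0.09187871]
force: [-4.7, 5.8, 5.9]
finger_force: 30.7
q 2.0467474510345 [1.30785884 1.17100539 0.6880528 ]
force: [-3.6, 5.8, 5.6]
finger_force: 32.0
q 2.106070720433233 [1.24289902 1.03441545 0.83868055]
```

Torque has risen from about 0 to 0.8 N m, so the knob is at its end stop. Releasing and rising straight up.

```bash
python3 -m pendant '[[0,0,0,0,0,0.05,-0.9],[0,0,0,0,0,0.05,-0.2],[0,0,0,0,0,0.05,-0.2],[0,0,0,0,0,0.05,-0.2]]'; python3 -m pendant '[[0,0,0.7,0,0,0,-0.2],[0,0,1.7,0,0,0,-0.2],[0,0,3,0,0,0,-0.2],[0,0,4.2,0,0,0,-0.2],[-0.8,1,5,0,0,0,-0.2]]'; python3 -m pendant '[[-1,1,0,0,0,0,-0.2],[-2,2,0,0,0,0,-0.2],[-3,3,0,0,0,0,-0.2],[-4,4,0,0,0,0,-0.2],[-4,4,0,0,0,0,-0.2]]'
python3 - <<'E'
from h import *
balls()
c=cams.camera('top');g=c['pixels'].mean(2).astype(int);print(g[174:200,390:418])
D3=lambda x,y,z:np.r_[O+dx*x+dy*y,z]
o=cv2.imread('pics/top0.png').astype(int)
# changes versus start outside drier
df=np.abs(c['pixels'][:,:,::-1].astype(int)-o).max(2)>50
N,_,st,ce=cv2.connectedComponentsWithStats(df.astype('uint8'))
print([(st[i,:].tolist()) for i in range(1,N) if st[i,4]>12])
print('bar2.0',[proj(c,D3(310+s*28.5*np.cos(2.),-s*28.5*np.sin(2.),99)).round(1)[0] for s in(1,-1)])
# tub rim: bright cream pixels
H=cv2.cvtColor(c['pixels'],cv2.COLOR_RGB2HSV);m=np.zeros(g.shape,'uint8');m[180:272,210:320]=1
b=cv2.inRange(H,(105,120,20),(130,255,255))
print('tub rect',cv2.minAreaRect(cv2.findNonZero(b*m)))
for x,y,z in[(-155,62,179),(-155,-88,179),(77,62,174),(77,-88,174)]:print(proj(c,D3(x,y,z)).round(1))
crop(c,205,140,240,145,3.3,'pics/t9.png')
E
```

```text
clock: 20.42
eef_pos: [641.0, -232.8, 75.3]
tcp_rot: [0.993, -0.119, 0.0, 0.0]
force: [0.2, -1.3, 0.2]
width: 36.7
finger_force: 0.0
clock: 21.05
eef_pos: [609.6, -195.8, 277.8]
tcp_rot: [0.993, -0.121, 0.002, 0.002]
force: [0.5, 1.5, 0.3]
width: 36.8
finger_force: 0.0
clock: 21.68
eef_pos: [447.1, -26.9, 275.2]
tcp_rot: [0.994, -0.114, -0.001, -0.004]
force: [0.3, -0.3, -0.4]
width: 36.8
finger_force: 0.0
top red 210 bbox [359 164  16  17] px [367.  172.3] drier@32 [233.  78.]
top yel 103 bbox [382 209  10  16] px [386.7 215.4] drier@32 [244. -56.]
top grn 3554 bbox [318 193  68 113] px [350.8 238.5] drier@32 [129. -87.]
top blue 855 bbox [287 182  35  48] px [304.4 205.2] drier@32 [35. 41.]
top blue 16 bbox [307 236   3   7] px [307.8 238.8] drier@32 [ 16. -52.]
scene red 760 bbox [242 208  26  46] px [254.6 228.1] drier@32 [216. 110.]
scene yel 181 bbox [285 192  15  16] px [292. 199.] drier@32 [235. -57.]
scene yel 676 bbox [221 201  24  42] px [232.9 220.9] drier@32 [287. 133.]
scene yel 124 bbox [308 246  16  20] px [315.7 254.3] drier@32 [15. 65.]
scene grn 179 bbox [274 199  
[... 3138 characters left out ...]
7  95  94  90  93  96  98]]
[[362, 165, 13, 15, 148], [314, 182, 7, 17, 37], [264, 184, 46, 16, 165], [376, 195, 9, 10, 37], [219, 206, 7, 29, 59], [223, 206, 19, 58, 360], [383, 209, 9, 14, 67], [239, 220, 10, 9, 61], [317, 222, 2, 15, 25], [314, 235, 83, 165, 11043], [239, 242, 16, 15, 165], [277, 243, 40, 16, 158], [305, 253, 5, 4, 14], [234, 265, 18, 6, 41], [22, 363, 9, 8, 48], [6, 370, 5, 3, 14], [45, 375, 15, 11, 73], [21, 376, 19, 9, 30], [42, 379, 4, 7, 13]]
bar2.0 [array([406. , 193.9]), array([407.6, 173.3])]
tub rect ((298.22979736328125, 202.13278198242188), (64.05989074707031, 52.23788070678711), 35.21759033203125)
[[224.6 207.6]]
[[240.9 267. ]]
[[315.8 180.2]]
[[334.5 237.6]]
```

The knob marker matches q ≈ 2.0, and the tub's outline matches it standing upright at the bead. All three balls are in the tray and nothing else has moved, so I'm handing in.

```bash
python3 -c 'from plant import job_done;print(job_done())'
```

```text
the job is handed in; nothing more can be done
None
```

I handed the job in at about 22 s on the robot clock: by my image and force checks, all three balls are in the tray, the tub stands upright behind the bead, the knob is at its clockwise stop, and nothing else moved; the official verdict was not shown.

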